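Close the control box and hold it against the sprung fence

ROBOT

A 6-joint arm with a two-finger parallel gripper is mounted at the origin on the work surface. World frame = base frame: x ahead of the robot, y to its left, z up, the work surface at z = 0. Lengths are in mm, angles in rad, forces in N, time in s.
With the tool pointing down it reaches from about 300 to 775 mm from the base axis. Payload 14.6 kg.
Tool frame: the origin (TCP) lies on the centre line of the jaws, within the pads' length; the fingertips stand 19 mm ahead of it and the grasp point (between the pads) is the TCP (bot.tip_reach is the distance from the TCP to the fingertips, in mm); z points along the fingers, y is the line along which they close (so a half turn about z gives the same grasp; the last joint's range is limited). The gripper opens to 85 mm and grips with 20 to 120 N. Pads are 22 mm wide; open, the fingers measure 114 mm over their backs; the gripper's body (76 mm by 85 mm) begins 54 mm behind the grasp point. The pads swing forward as they close: fully open they stand 13 mm farther back than shut.
Start: joints at [-1.313, 0.3, 1.521, -0, 1.321, -0.067], TCP at [175.508, -521.235, 250.281] pointing down, gripper open.
Joint ranges: [-3.03, 3.03], [-0.79, 2.21], [0.23, 2.52], [-1.04, 4.18], [0, 3.07], [-2.55, 2.55]. Speed limits (rad/s): [2.22, 2.22, 2.57, 3.14, 3.14, 3.14].

INTERFACE

Orientations are given as a unit quaternion [w, x, y, z].
In Python, from rig import bot gives the robot as it stands. Calls block until the motion is done:
- bot.move_to(position, orientation): joint-space move of the TCP to a pose.
- bot.servo_line(position, attitude=None, speed=150, until_force=None): straight line of the TCP; attitude=None keeps the orientation; speed is the mean speed in mm/s. With until_force (N) it stops when the force on the tool has changed by that much, and returns True; else False.
- bot.move_joints(angles): joint-space move.
- bot.move_gripper(opening, grip_force=None): finger opening in mm; grip_force is the grip in N (None keeps the last); returns when the fingers have stopped.
- bot.dwell(seconds).
- bot.ik(position, orientation): joint angles nearest the present ones, or None.
- bot.read_state(): the state.
- bot.read_camera(name): name is "side" or "top"; returns a dict with "image" (420x560x3 uint8, blue, green, red), "depth" (420x560 float32, mm along the optical axis (not along the pixel's ray), 0 where there is no reading), "fovy" (degrees; the focal length in pixels is half the picture's height over the tangent of half this angle, whatever the lens; pixels are square), "cx", "cy" (the principal point, pixels), "k1" (the pictures are not rectified: a ray, as slopes to the right and down, at radius r is drawn at 1 + k1 r^2 times it, then the intrinsics apply), "eye" and "attitude" of the camera in the world. Camera axes: x right, y down, z forward; pixel columns grow to the right and rows downward; lengths in mm; the calibration is good to about 2 mm. A picture is of the moment at which its call begins.
A pose or a line that the arm cannot do raises bot.MotionError and nothing moves.
- bot.finish_job(): hands the job in; it is judged then, once.
The state is a dict: "clock": time; "joint_positions": joint angles; "qvel": joint speeds; "effort": joint torques, N m; "ee_pos": TCP position; "tool_rot": TCP orientation; "ft_force": force on the tool from outside, world axes, zero at the start; "moment": the same for the moment, N m; "grip_width": finger opening in mm; "grip_force": force on a finger pad.
Only numpy, scipy, OpenCV 4.12 (cv2) and the standard library are available. Lean on these libraries where they do the work, as an engineer would, in place of code of your own. Each camera call takes 0.05 s, during which the arm holds its last target. There are 200 camera calls.

TASK

Put the aluminium cover on the open control box that stands in the assembly jig, then push the closed box along the jig against the sprung fence until the black pointer stands over the green band, and keep holding it there so that I can drive the screws: finish while still pressing. Never let the pointer run into the red, have the cover on before the box is pressed on the fence, and leave the tape dispenser, screwdriver and jar alone.

Things in the scene. Friction and masses are not known exactly. Their poses are not given: they have to be found in the camera images.
- jig: Fixed jig: plywood base 12 mm thick, x = -120 to +200, y = +-90 mm. Origin on the bench plane on the channel's middle line; x points along the channel to the sprung fence (away from the robot, yaw within 0.3 rad), z up. Two steel guides, 20 mm high on the base, inner faces at y = +-48 mm, x = -120 to +90. Fence's face at x = +100 mm when not pressed; 57 mm high wooden end block behind it.
- scale (a point): Where the green band's middle lies, on top of the jig's white scale block left of the fence, 42 mm above the bench. The black pointer, a thin bar on the fence, moves over it along the jig's x; the green band is 12 mm long, the red one begins 8 mm past it. Block 56 x 22 mm.
- fence_face (a point): The fence's aluminium plate, 12 mm thick, 90 mm wide, reaching to 50 mm above the bench. This point is the middle of the face that the box meets, 33 mm above the bench; axes parallel to the jig's. It slides along the jig's x with the fence and the black pointer.
- fence (a joint): How far the sprung fence is pushed back, m: 0 at rest, grows along the jig's x, end stop at 0.040. Spring 0.5 N per mm, no preload, friction about 0.2 N; it springs back when not pressed. The pointer is over the green from 0.012 to 0.024 (6 to 12 N) and enters the red at 0.032 (16 N).
- box: Dark steel control box, loose, 0.5 to 0.8 kg, 120 (x) x 90 (y) x 45 mm, walls 4 mm, open on top (112 x 82 mm). Origin: centre of underside, which rests on the jig's base (12 mm above the bench) between the guides, 3 mm play each side; x points to the fence. Starts 20 to 60 mm short of the fence; slides. Push it low on its rear wall (plain, 120 mm from its front one): pushed high up it may tip.
- cover: Loose aluminium cover, 0.14 to 0.28 kg: plate 120 (x) x 90 (y) x 4 mm, under it a lip 107 x 77 mm, 8 mm deep (2.5 mm play each side in the box), on top a black bar handle, top at 42 mm. Origin: centre of the lip's underside. Starts lying on its lip on the bench, left or right of the jig. Seated, long sides match (either way round), its origin is 37 mm above the box's.
- cover_grip (a point): Centre of the cover's handle bar, 36 mm above the cover's origin. The bar is 70 mm long along the cover's y, 14 mm wide (x), 12 mm high, on end posts at y = +-30 mm; 18 mm free below it. Pushed along by this handle, the box may tip.
- tape_dispenser: Blue desk tape dispenser, loose, 130 x 50 x 73 mm, origin at the centre of its underside. Left or right of the jig, on the other side from the cover. To be left alone.
- screwdriver: Red-handled screwdriver, about 200 mm long, lying on the bench to the right, far side. To be left alone.
- jar: Closed glass jar, 60 mm wide, 75 mm high, origin at the centre of its underside, on the left, far side. To be left alone.
Not all that is in view belongs to the job. Of the things shaped like the box, the steel one is meant.

How it is judged:
By the outcome, as a careful person would: the job done as asked, in the order asked, and still so for the second after the job is handed in, while the arm keeps its last pose, push and grip.
It also fails if it takes over 64 s, if anything falls off the work surface, if the arm or the gripper's body presses on something with over 40 N, if the wrist force passes 120 N, or if a joint passes its speed limit or range.

## Working session

There is one attempt and no reset: what is moved stays moved. The work goes in short steps, each a Python script; the robot and the scene stay as the last script left them, time stands still between calls to the robot, and variables do not carry over. Pictures are saved under pics/ and viewed, at most 10 in all, crops included, and the job is handed in when it is done.

```bash
ls; mkdir -p pics
python3 - <<'E'
from rig import bot
import cv2,numpy as np,pickle
for n in("top","side"):
    c=bot.read_camera(n); pickle.dump(c,open(n+"0.pkl","wb")); cv2.imwrite(f"pics/{n}0.png",c["image"])
    print(n,{k:c[k] for k in c if k not in("image","depth")},(c["depth"]>0).mean())
print(bot.read_state())
E
```

```text
pics
top {'fovy': 51.19054530639507, 'cx': 282.47933643139004, 'cy': 212.64781889851812, 'k1': -0.11396737063515251, 'eye': array([523.23540054,   6.20479775, 967.76497093]), 'attitude': array([ 0.04963636, -0.69967707,  0.71149753, -0.04194645])} 0.9956802721088436
side {'fovy': 49.418854730191455, 'cx': 272.6202450646798, 'cy': 214.31711997825303, 'k1': -0.05115530666889302, 'eye': array([468.78899939, 834.96151509, 869.64920545]), 'attitude': array([ 0.04123838, -0.08956448,  0.9135191 , -0.39466498])} 0.9958886054421768
{'clock': 0.1, 'joint_positions': array([-1.31262625e+00,  3.00396486e-01,  1.52153265e+00, -1.94874975e-05,
        1.32069604e+00, -6.65756288e-02]), 'qvel': array([-0.00118577, -0.00060371, -0.00286305,  0.00088057, -0.00052115,
       -0.00076448]), 'effort': array([ 7.99682402e-04, -5.44373310e+01, -3.62370300e+01, -1.13439005e-04,
        3.06543814e-03, -5.85264360e-06]), 'ee_pos': array([ 175.44336098, -521.06198076,  249.78272207]), 'tool_rot': array([-5.12989826e-04,  9.86845944e-01,  1.61662663e-01, -5.87767151e-05]), 'ft_force': array([-0.29356168, -0.33094121, -0.03821126]), 'moment': array([ 0.02402099, -0.04196628, -0.01118523]), 'grip_force': 0.0, 'grip_width': 85.61515548720955}
```

View pics/top0.png

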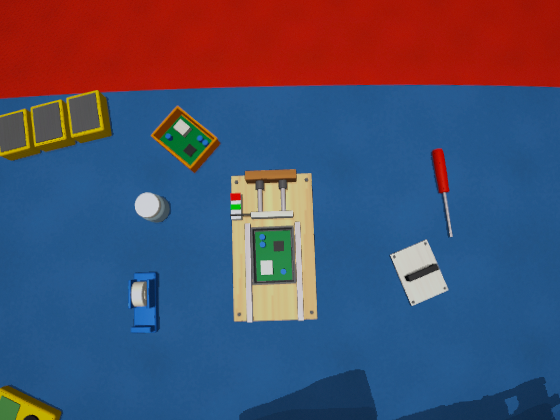

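View pics/side0.png

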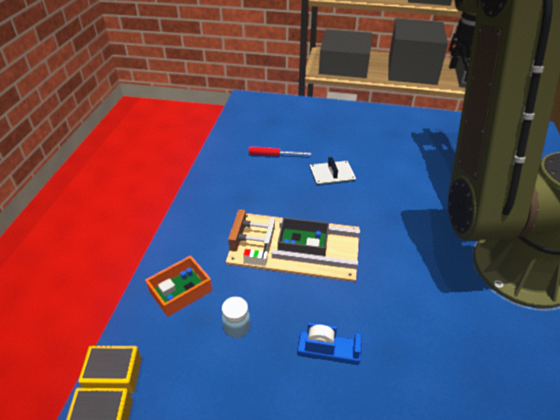

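The top view shows the steel box in the jig at (273,255), the cover at (419,272) with its black handle, the dispenser at (144,302), the jar at (151,207) and the screwdriver at (442,190). Two things have the box's shape: an orange one at (185,138), outside the jig, and the dark grey one at (273,255), between the guides. The second fits, because it is dark steel and stands in the jig. I'll confirm it in a crop.

```bash
cat > h.py <<'E'
import cv2,numpy as np,pickle
from scipy.spatial.transform import Rotation as R
def rot(q): return R.from_quat([q[1],q[2],q[3],q[0]])
def rays(c,uv):
    f=c["image"].shape[0]/2/np.tan(np.radians(c["fovy"])/2)
    K=np.array([[f,0,c["cx"]],[0,f,c["cy"]],[0,0,1.]])
    p=cv2.undistortPoints(np.float64(uv).reshape(-1,1,2),K,np.array([c["k1"],0,0,0.]))[:,0]
    return np.c_[p,np.ones(len(p))]
def plane(c,uv,z):
    d=rot(c["attitude"]).apply(rays(c,uv)); e=c["eye"]
    return e+d*((z-e[2])/d[:,2])[:,None]
def cloud(c):
    v,u=np.mgrid[:420,:560]
    P=rays(c,np.c_[u.ravel(),v.ravel()])*c["depth"].reshape(-1,1)
    return (rot(c["attitude"]).apply(P)+c["eye"]).reshape(420,560,3)
def biggest(m):
    cs,_=cv2.findContours(m.astype(np.uint8),cv2.RETR_EXTERNAL,cv2.CHAIN_APPROX_NONE)
    return max(cs,key=cv2.contourArea)[:,0]
def rect(c,m,z):
    P=plane(c,biggest(m),z)[:,:2]
    (x,y),(w,h),a=cv2.minAreaRect(P.astype(np.float32))
    if w<h: w,h,a=h,w,a+90
    a=(a+90)%180-90
    return np.array([x,y]),(w,h),np.radians(a)   # long side direction
E
python3 - <<'E'
from h import *
c=pickle.load(open("top0.pkl","rb")); im=c["image"]; P=cloud(c)
hsv=cv2.cvtColor(im,cv2.COLOR_BGR2HSV); H,S,V=cv2.split(hsv)
def box(u0,u1,v0,v1):
    m=np.zeros((420,560),bool); m[v0:v1,u0:u1]=1; return m
print("bench z",np.median(P[330:360,180:230,2]))
cm=box(380,460,230,315)&~((H>95)&(H<130)&(S>120))
print("cover",rect(c,cm,12))
hm=box(380,460,230,315)&(P[...,2]>25); print("handle depth",hm.sum(),P[hm].mean(0) if hm.any() else 0)
km=box(400,442,255,290)&(V<60); print("handle black",rect(c,km,42))
wm=cm&(V>120); print("plate z",np.median(P[wm][:,2]))
wood=box(225,325,165,330)&~((H>95)&(H<130)&(S>120))
print("jig z12",rect(c,wood,12))
rim=box(235,312,215,300)&(P[...,2]>48)
print("rim",rim.sum(),np.median(P[rim][:,2]),rect(c,cv2.morphologyEx(rim.astype(np.uint8),cv2.MORPH_CLOSE,np.ones((3,3))),57))
fe=box(245,298,208,220); print("fence z",np.percentile(P[fe][:,2],[50,90]))
gm=box(228,245,190,222)&(H>45)&(H<80)&(S>100); print("green",gm.sum(),rect(c,gm,42))
a=cv2.resize(im[160:325,225:325],None,fx=3.6,fy=3.6,interpolation=2);b=cv2.resize(im[225:325,380:460],None,fx=5,fy=5,interpolation=2)
o=np.zeros((600,780,3),np.uint8);o[:594,:360]=a;o[:500,370:770]=b;cv2.imwrite("pics/crop.png",o)
E
```

```text
bench z -0.9236906214864575
cover (array([ 512.07458496, -279.70153809]), (122.31233978271484, 92.74903869628906), np.float64(0.36482863483785416))
handle depth 268 [ 513.35499953 -248.06886075  137.31140761]
handle black (array([ 511.71231079, -275.84375   ]), (72.18038940429688, 13.854575157165527), np.float64(-1.1984194279004037))
plate z 11.243246815414409
jig z12 (array([579.67175293,  38.86967468]), (333.1519775390625, 182.68038940429688), np.float64(0.01744225912677088))
rim 487 55.94063356461902 (array([555.11358643,  37.06932831]), (128.8998260498047, 93.99610137939453), np.float64(0.06320584660934057))
fence z [31.45144103 50.23347202]
green 59 (array([659.01452637, 115.6332016 ]), (19.472896575927734, 10.81089973449707), np.float64(1.552945823798368))
```

View pics/crop.png

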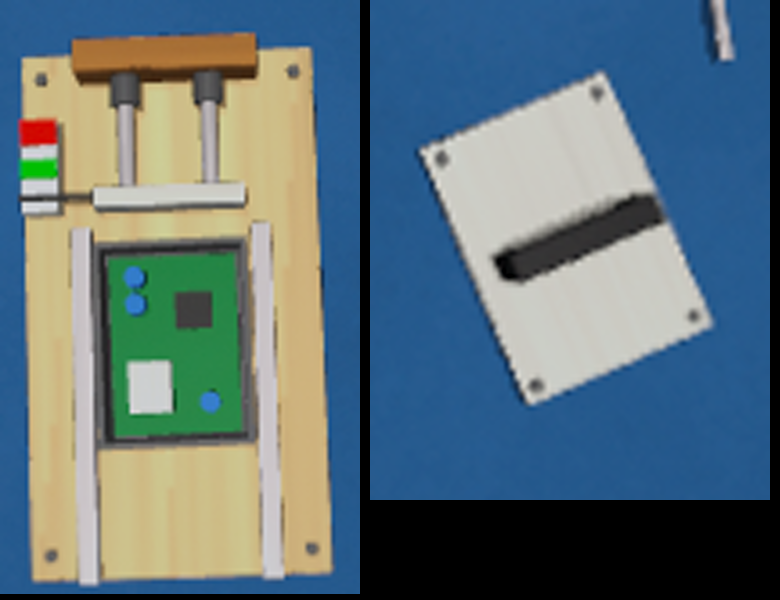

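The crop confirms the dark steel box at crop (175,340), inside the guides. The pointer sits on the white part below the green, and the cover's handle runs across it. Next I refine the box, jig and cover in both views.

```bash
cat >> h.py <<'E'
def mom(P):
    """centre, long-axis yaw, of a closed planar outline"""
    h=P[:,:2].astype(np.float32); h=cv2.convexHull(h)
    m=cv2.moments(h); a=.5*np.arctan2(2*m["mu11"],m["mu20"]-m["mu02"])
    return np.round([m["m10"]/m["m00"],m["m01"]/m["m00"]],1),round(a,4),np.round(sorted(cv2.minAreaRect(h)[1]),1)
def masks(c,P=None):
    P=cloud(c) if P is None else P
    H,S,V=cv2.split(cv2.cvtColor(c["image"],cv2.COLOR_BGR2HSV))
    return P,H,S,V,(H>95)&(H<130)&(S>120)
E
python3 - <<'E'
from h import *
from rig import bot
print("tip",bot.tip_reach)
for n in("top","side"):
    c=pickle.load(open(n+"0.pkl","rb")); P,H,S,V,blue=masks(c); X,Y,Z=P[...,0],P[...,1],P[...,2]
    near=lambda x,y,dx,dy:(abs(X-x)<dx)&(abs(Y-y)<dy)
    print(n,"bench",np.median(Z[near(500,-120,30,30)]))
    m=near(512,-279,85,85)&(Z<50)&(Z>-8)&~blue&(V>110); print(" cover",mom(plane(c,biggest(m),12)))
    m=near(512,-278,50,50)&(V<70)&(Z>20); print(" handle",mom(plane(c,biggest(m),42)) if m.sum()>50 else m.sum())
    m=near(555,37,70,60)&(Z>47)&(X<627); print(" rim",mom(plane(c,biggest(m),57)))
    for s in(1,-1):   # guides
        m=near(555,37+s*50,110,14)&(Z>25)&(Z<38)&(S<60)&(V>120)
        m=m&~((Z>40)); b=biggest(m); print(" guide",s,mom(plane(c,b,32)))
    m=near(650,37,30,70)&(Z>44)&(S<60)&(V>110); print(" fence top",m.sum(),mom(plane(c,biggest(m),50)))
    m=near(660,115,40,25)&(H>45)&(H<80)&(S>100); print(" green",mom(plane(c,biggest(m),42)))
    m=near(655,115,25,15)&(V<70); print(" pointer",m.sum(),P[m].mean(0))
E
```

```text
tip 19.0
top bench -0.719673082695806
 cover (array([ 512.2, -280.1]), np.float64(0.3811), array([ 92.2, 122.6]))
 handle (array([ 512.1, -276.9]), np.float64(-1.2106), array([13.9, 71.9]))
 rim (array([554.6,  37. ]), np.float64(0.0358), array([ 90. , 121.8]))
 guide 1 (array([532.1,  91. ]), np.float64(0.0105), array([ 11.7, 178.5]))
 guide -1 (array([535.8, -16.8]), np.float64(0.012), array([ 11.8, 180.1]))
 fence top 244 (array([641.3,  38.1]), np.float64(-1.5493), array([12.7, 87. ]))
 green (array([659.1, 115.7]), np.float64(1.5678), array([10.8, 19.5]))
 pointer 10 [640.62260014 113.50543216  45.61014527]
side bench 1.6468132924519523
 cover (array([ 511.7, -280.8]), np.float64(0.3772), array([ 98.4, 125.2]))
 handle (array([ 509.9, -262.7]), np.float64(-1.2881), array([17. , 93.5]))
 rim (array([553.8,  42.9]), np.float64(0.0271), array([102.9, 120.2]))
 guide 1 (array([534.2,  91.8]), np.float64(0.0117), array([ 17.3, 178.3]))
 guide -1 (array([469.8, -16.3]), np.float64(-0.0086), array([14.7, 47.7]))
 fence top 153 (array([644.6,  45.1]), np.float64(1.5126), array([28.1, 91.1]))
 green (array([658.8, 115.3]), np.float64(1.5502), array([ 9.5, 20.5]))
 pointer 1 [639.44977404 107.94633571  49.08958647]
```

```bash
cat >> h.py <<'E'
def down(th):
    y=np.array([np.cos(th),np.sin(th),0]);z=np.array([0,0,-1.])
    q=R.from_matrix(np.c_[np.cross(y,z),y,z]).as_quat(); return np.array([q[3],*q[:3]])
E
python3 - <<'E'
from h import *
from rig import bot
xy=np.array([512.,-279.3])
for th in(0.377,0.377-np.pi):
    for p,t in(((*xy,38),th),((555,37,150),th-.34)): print(np.round(bot.ik(p,down(t)),2))
ths=[t for t in(0.377,0.377-np.pi)]
th=min(ths,key=lambda t:abs(bot.ik((555,37,150),down(t-.34))[5])+abs(bot.ik((*xy,38),down(t))[5]))
q=down(th); print("th",th)
bot.move_to((*xy,130),q); bot.move_gripper(45)
print(bot.servo_line((*xy,38),speed=80,until_force=8), bot.read_state()["ee_pos"])
bot.move_gripper(0,50); s=bot.read_state(); print(s["grip_width"],s["grip_force"],s["ee_pos"],s["ft_force"])
bot.servo_line((*xy,150),speed=80); s=bot.read_state(); print(s["ee_pos"],s["ft_force"],s["grip_width"],s["clock"])
bot.move_to((460,-150,190),down(th-.36+0.02))
s=bot.read_state(); pickle.dump((th,s),open("s1.pkl","wb")); print(s["clock"],s["ee_pos"])
for n in("top","side"):
    c=bot.read_camera(n); pickle.dump(c,open(n+"1.pkl","wb")); cv2.imwrite(f"pics/{n}1.png",c["image"])
E
```

```text
[-0.56  0.63  1.59 -0.    0.93 -0.94]
[ 0.    0.42  1.61 -0.    1.12 -0.04]
[-0.56  0.63  1.59 -0.    0.93  2.2 ]Traceback (most recent call last):
  File "<stdin>", line 5, in <module>
    return _wrapfunc(a, 'round', decimals=decimals, out=out)
    return _wrapit(obj, method, *args, **kwds)
    result = getattr(arr, method)(*args, **kwds)
TypeError: unsupported operand type(s) for *: 'NoneType' and 'float'
```

The first orientation (0.377) works for both poses, so I use that one.

Run:
```python
from h import *
from rig import bot
xy=np.array([512.,-279.3]); th=0.377; q=down(th)
bot.move_to((*xy,130),q); bot.move_gripper(45)
print(bot.servo_line((*xy,38),speed=80,until_force=8), bot.read_state()["ee_pos"])
bot.move_gripper(0,50); s=bot.read_state(); print(s["grip_width"],s["grip_force"],s["ee_pos"],s["ft_force"])
bot.servo_line((*xy,150),speed=80); s=bot.read_state(); print(s["ee_pos"],s["ft_force"],s["grip_width"],s["clock"])
bot.move_to((460,-150,190),down(0.02))
s=bot.read_state(); pickle.dump((th,s),open("s1.pkl","wb")); print(s["clock"],s["ee_pos"])
for n in("top","side"):
    c=bot.read_camera(n); pickle.dump(c,open(n+"1.pkl","wb")); cv2.imwrite(f"pics/{n}1.png",c["image"])
a=np.hstack([cv2.imread("pics/top1.png"),cv2.imread("pics/side1.png")]); cv2.imwrite("pics/both1.png",cv2.resize(a,(800,300),interpolation=cv2.INTER_AREA))
```

```text
False [ 512.26445595 -279.4555292    38.55729837]
13.059011585513264 49.52208459377289 [ 512.24028636 -279.46089328   38.48078521] [-0.5828135   0.84659176  5.31084891]
[ 511.82391156 -279.19651649  149.46700296] [ 0.28825362 -0.38305671 -0.73476609] 12.889368236827364 5.4
6.0333 [ 460.18830311 -150.0033846   190.14648168]
```

View pics/both1.png

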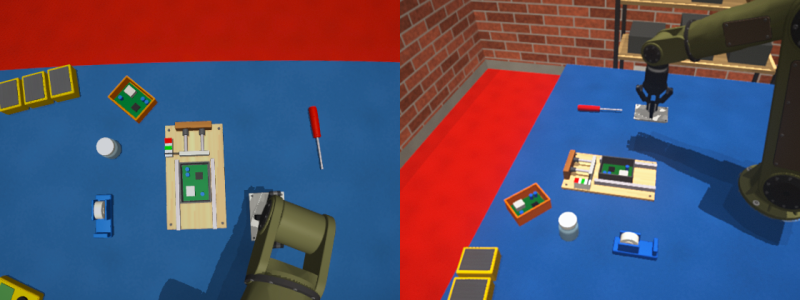

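The cover hangs from the gripper (about (652,113) in the side half) and nothing else has moved. Now I measure how it sits relative to the TCP.

Run:
```python
from h import *
th,s=pickle.load(open("s1.pkl","rb")); t=s["ee_pos"]; print(t)
for n in("side","top"):
    c=pickle.load(open(n+"1.pkl","rb")); P,H,S,V,blue=masks(c); X,Y,Z=np.moveaxis(P,2,0)
    m=(abs(X-t[0])<75)&(abs(Y-t[1])<65)&(abs(Z-163)<9)&(S<70)&(V>90)
    Q=P[m]; print(n,m.sum(),"z",np.percentile(Q[:,2],[5,50,95]))
    A=np.c_[Q[:,:2],np.ones(len(Q))]; print(" tilt",np.linalg.lstsq(A,Q[:,2],rcond=None)[0][:2])
    v,u=np.nonzero(m); W=plane(c,np.c_[u,v],163.5)
    print(" outline",mom(W),"ext x",W[:,0].min()-t[0],W[:,0].max()-t[0],"y",W[:,1].min()-t[1],W[:,1].max()-t[1])
```

```text
[ 460.18830311 -150.0033846   190.14648168]
side 831 z [162.30948956 165.15206515 167.59735173]
 tilt [-0.00142561 -0.018466  ]
 outline (array([ 461. , -148.5]), np.float64(0.022), array([ 96.7, 119.4])) ext x -59.9004570619378 60.447260508257614 y -47.49015988553549 50.65767039342677
top 992 z [160.71587597 162.9874041  165.2761137 ]
 tilt [-0.00270054 -0.00200173]
 outline (array([ 476.8, -138.3]), np.float64(-0.517), array([ 89. , 118.9])) ext x -58.639235566102855 60.361661065027874 y -43.967501331867055 45.03528582539542
```

The cover is centred in the grip to within 0.5 mm. I move over the box and lower it until it touches.

Run:
```python
from h import *
from rig import bot
q=down(0.032); x,y=554.2,36.6
bot.move_to((x,y,150),q); bot.servo_line((x,y,104),speed=60); bot.dwell(.2)
s=bot.read_state(); print(s["ee_pos"],s["ft_force"])
hit=bot.servo_line((x,y,86.5),speed=15,until_force=5); s=bot.read_state()
print(hit,s["ee_pos"],s["ft_force"],s["moment"],s["clock"])
for n in("top","side"):
    c=bot.read_camera(n); pickle.dump(c,open(n+"2.pkl","wb")); cv2.imwrite(f"pics/{n}2.png",c["image"])
a=pickle.load(open("side2.pkl","rb"))["image"][190:300,210:400]; cv2.imwrite("pics/c2.png",cv2.resize(a,None,fx=4,fy=4,interpolation=2))
```

```text
[554.33637619  36.61151611 104.3148189 ] [-0.22243823  0.03962535 -1.12886241]
True [554.13469533  36.60145593  87.4324078 ] [-0.89900528 -0.61943045  5.88571892] [ 0.02092243  0.11576255 -0.00768553] 9.1333
```

View pics/c2.png

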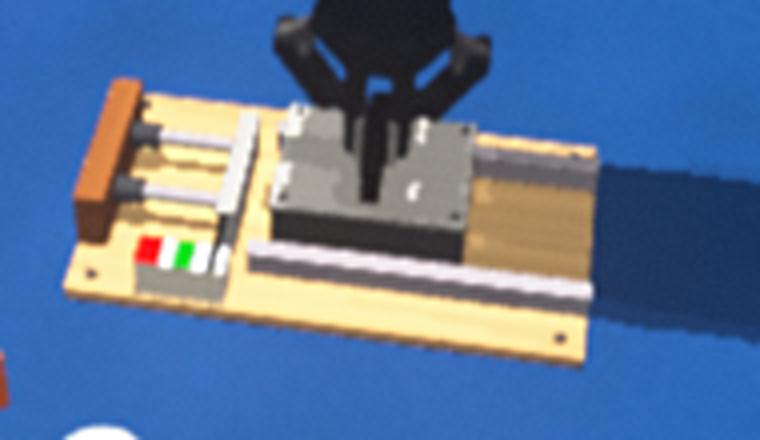

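The cover stopped at TCP z = 87.4, against 87.5 expected when seated. The crop shows its plate flush on the box, at about (370,160). I release it, go behind the box and check with the cameras.

Run:
```python
from h import *
from rig import bot
p=bot.read_state()["ee_pos"]
bot.move_gripper(40); bot.servo_line((p[0],p[1],170),speed=100)
qs=[(t,bot.ik((455,36.5,170),down(t))) for t in(np.pi/2+.014,-np.pi/2+.014)]
print(qs)
th=min([k for k in qs if k[1] is not None],key=lambda k:abs(k[1][5]))[0]
bot.move_to((440,36.3,170),down(th)); bot.move_gripper(30)
s=bot.read_state(); print(s["ee_pos"],s["clock"],s["ft_force"],th)
for n in("top","side"):
    c=bot.read_camera(n); pickle.dump(c,open(n+"3.pkl","wb")); cv2.imwrite(f"pics/{n}3.png",c["image"])
    P,H,S,V,blue=masks(c); X,Y,Z=np.moveaxis(P,2,0)
    m=(abs(X-554)<72)&(abs(Y-37)<60)&(abs(Z-61)<8)&(X<628)&(S<70); Q=P[m]
    print(n,"cover",m.sum(),np.percentile(Q[:,2],[5,50,95]),np.linalg.lstsq(np.c_[Q[:,:2],np.ones(len(Q))],Q[:,2],rcond=None)[0][:2],mom(plane(c,biggest(m),61)))
a=pickle.load(open("side3.pkl","rb"))["image"][190:300,210:400];b=pickle.load(open("top3.pkl","rb"))["image"][160:350,210:340]
o=np.zeros((570,790,3),np.uint8); A=cv2.resize(a,None,fx=2.1,fy=2.1,interpolation=2);B=cv2.resize(b,None,fx=3,fy=3,interpolation=2)
o[:A.shape[0],:A.shape[1]]=A;o[:570,400:790]=B; cv2.imwrite("pics/c3.png",o)
```

```text
[(1.5847963267948966, array([-2.19782159e-04,  1.81908776e-01,  1.86803206e+00, -4.44089210e-16,
        1.09165181e+00, -1.58501611e+00])), (-1.5567963267948965, array([-2.19782159e-04,  1.81908776e-01,  1.86803206e+00, -4.44089210e-16,
        1.09165181e+00,  1.55657654e+00]))]
[440.05919405  36.28438483 169.93081542] 12.2667 [-0.02533627  0.58755217  0.009131  ] -1.5567963267948965
top cover 2310 [57.31429559 60.26629682 62.86682684] [ 0.00223805 -0.00206052] (array([555. ,  36.4]), np.float64(0.037), array([ 90.9, 120.2]))
side cover 1262 [57.26315032 62.4066846  65.05527454] [ 0.00112219 -0.02332948] (array([554. ,  41.3]), np.float64(-0.016), array([101. , 120.4]))
```

View pics/c3.png

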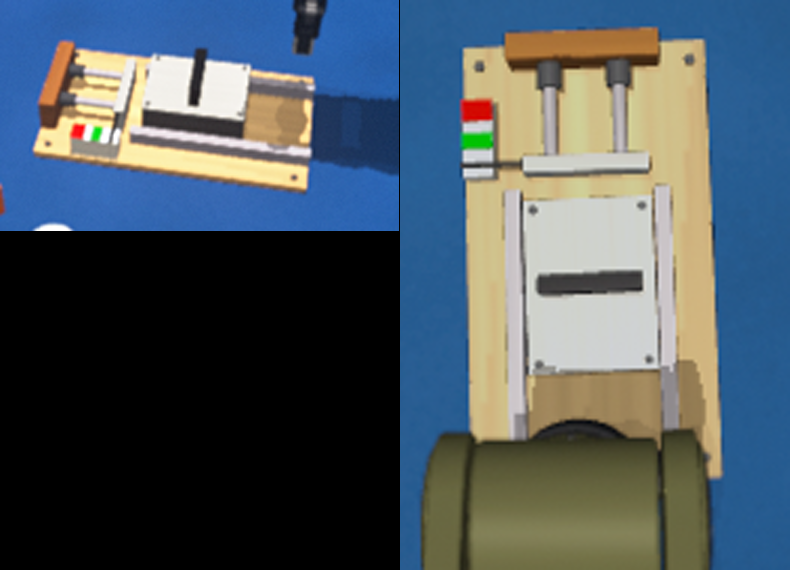

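The cover is seated level: its top reads 60–62 mm against 61 expected, matching the box outline. The fence is still at rest, with the pointer at (490,163), short of the green. I push low from behind, in two stages.

```bash
cat >> h.py <<'E'
def fence(c):
    P,H,S,V,b=masks(c); X,Y,Z=np.moveaxis(P,2,0)
    m=(X>624)&(X<690)&(abs(Y-38)<45)&(Z>44)&(Z<56)&(S<60)&(V>110)
    m&=~((X<627))
    return m
E
python3 - <<'E'
from h import *
from rig import bot
ya=lambda x:36.3+.014*(x-440)
def st(t):
    s=bot.read_state(); print(t,np.round(s["ee_pos"],1),np.round(s["ft_force"],1),round(s["clock"],1))
bot.move_to((462,ya(462),130),down(-np.pi/2+.014))
print(bot.servo_line((462,ya(462),40),speed=70,until_force=8)); bot.dwell(.2); st("low")
print(bot.servo_line((494,ya(494),40),speed=20,until_force=1.5)); st("touch")
print(bot.servo_line((500,ya(500),40),speed=20,until_force=12)); st("a")
print(bot.servo_line((512,ya(512),40),speed=15,until_force=12)); bot.dwell(.3); st("b")
for n in("top","side"):
    c=bot.read_camera(n); pickle.dump(c,open(n+"4.pkl","wb"))
a=pickle.load(open("side4.pkl","rb"))["image"][190:300,210:400];b=pickle.load(open("top4.pkl","rb"))["image"][160:350,210:340]
o=np.zeros((570,790,3),np.uint8); A=cv2.resize(a,None,fx=2.1,fy=2.1,interpolation=2);B=cv2.resize(b,None,fx=3,fy=3,interpolation=2)
o[:A.shape[0],:A.shape[1]]=A;o[:570,400:790]=B
D=cv2.resize(pickle.load(open("side4.pkl","rb"))["image"][235:270,225:285],None,fx=6,fy=6,interpolation=2); o[300:300+D.shape[0],:D.shape[1]]=D
cv2.imwrite("pics/c4.png",o)
E
```

```text
False
low [462.1  36.6  40.2] [ 0.4  0.2 -0.4] 14.3
True
touch [482.5  36.9  39.7] [0.4 0.3 0.3] 15.3
False
a [500.1  37.1  40.1] [-2.2  0.2 -2.4] 16.4
True
b [510.1  37.3  39.2] [-0.4 -0.5 -0.3] 17.4
```

View pics/c4.png

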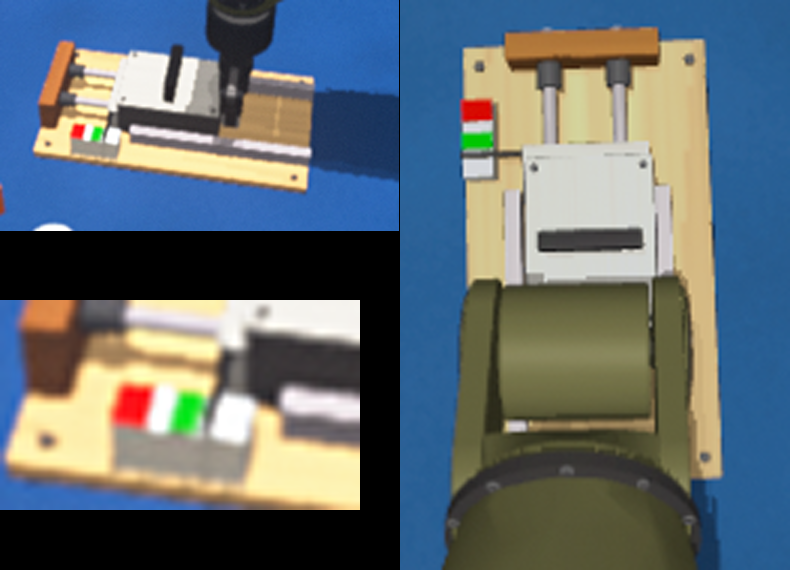

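The pointer moved from row 163 to row 153 (about 6 mm) and now stands just before the green. The box is flat and the cover is on. I go on slowly and measure the pointer's gap to the green in the top view.

```bash
cat > look.py <<'E'
from h import *
def pointer(c):
    P,H,S,V,b=masks(c)
    # dark bar between scale and fence over the wood (y 84..104): darkest row per column
    v,u=np.mgrid[:420,:560]; W=plane(c,np.c_[u.ravel(),v.ravel()],44).reshape(420,560,3)
    m=(W[...,0]>625)&(W[...,0]<685)&(W[...,1]>87)&(W[...,1]<102)&(V<110)
    return m.sum(),W[m].mean(0)[:2] if m.any() else None
E
python3 - <<'E'
from look import *
from rig import bot
for i in(0,3,4): print(i,pointer(pickle.load(open(f"top{i}.pkl","rb"))))
ya=lambda x:36.3+.014*(x-440)
def st(t):
    s=bot.read_state(); print(t,np.round(s["ee_pos"],1),np.round(s["ft_force"],1),round(s["clock"],1))
st("0")
for x in(514,517,520):
    print(bot.servo_line((x,ya(x),40),speed=8,until_force=18)); bot.dwell(.3); st(x)
    c=bot.read_camera("top"); print(pointer(c))
pickle.dump(c,open("top5.pkl","wb")); c2=bot.read_camera("side"); pickle.dump(c2,open("side5.pkl","wb"))
E
```

```text
0 (np.int64(15), array([641.37033848,  95.54189595]))
3 (np.int64(15), array([641.37033848,  95.54189595]))
4 (np.int64(9), array([648.68815444,  96.50306589]))
0 [510.   37.3  39.2] [-0.   0.5 -0.8] 17.5
False
514 [512.7  37.3  39.4] [-8.5 -1.8  1.9] 18.5
(np.int64(11), array([650.45299108,  96.81842866]))
False
517 [515.5  37.3  39.4] [-11.2  -1.2   2.9] 19.4
(np.int64(9), array([652.98960916,  96.48328474]))
False
520 [518.2  37.3  39.4] [-12.9  -1.2   4.8] 20.2
(np.int64(14), array([656.19362251,  95.04315237]))
```

Run:
```python
from look import *
from rig import bot
ya=lambda x:36.3+.014*(x-440)
bot.servo_line((523.2,ya(523.2),40),speed=8,until_force=18); bot.dwell(1)
s=bot.read_state(); print(np.round(s["ee_pos"],1),np.round(s["ft_force"],1),round(s["clock"],1))
c=bot.read_camera("top"); print(pointer(c)); d=bot.read_camera("side")
P=cloud(c);Z=P[...,2]; m=(abs(P[...,0]-580)<90)&(abs(P[...,1]-37)<40)&(abs(Z-61)<8);Q=P[m]
print(np.median(Q[:,2]),np.linalg.lstsq(np.c_[Q[:,:2],np.ones(len(Q))],Q[:,2],rcond=None)[0][:2])
o=np.zeros((570,790,3),np.uint8)
A=cv2.resize(d["image"][190:300,210:400],None,fx=2.1,fy=2.1,interpolation=2);B=cv2.resize(c["image"][160:350,210:340],None,fx=3,fy=3,interpolation=2)
D=cv2.resize(c["image"][185:225,225:285],None,fx=6,fy=6,interpolation=2)
o[:A.shape[0],:A.shape[1]]=A;o[:570,400:790]=B;o[300:540,:360]=D; cv2.imwrite("pics/c6.png",o)
```

```text
[521.2  37.4  39.4] [-16.4  -2.2   7.1] 21.9
(np.int64(13), array([658.78644868,  96.34735539]))
60.31426017793092 [-0.0060885  -0.00662077]
```

View pics/c6.png

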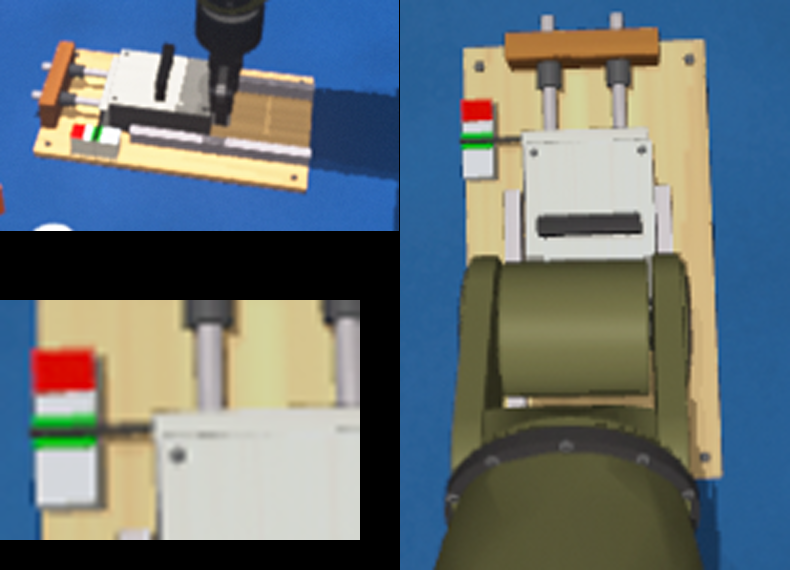

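The pointer lies over the middle of the green at (65,432) in the enlarged inset. The cover is seated and level, and the arm is pressing with 16 N. I'm handing it in.

```bash
python3 -c "
from rig import bot
print(bot.finish_job())"
```

```text
the job is handed in; nothing more can be done
None
```

The job is handed in: the cover is on the steel box, and the arm is still pressing it on the fence with the pointer over the middle of the green; it took about 22 s, and the tape dispenser, screwdriver and jar were not touched.

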